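# Aim the reader's mirror at the batch pins

### The arm

A 7-joint arm with a two-finger parallel gripper is mounted at the origin on the work surface. World frame = base frame: x ahead of the robot, y to its left, z up, the work surface at z = 0. Lengths are in m, angles in rad, forces in N, time in s.
With the tool pointing down it reaches from about 0.35 to 0.9 m from the base axis. Payload 7.2 kg.
Tool frame: the origin (TCP) lies midway between the tips of the shut fingers; the grasp point (between the pads) lies 19 mm behind it (bot.grip_point_offset is the distance from the TCP to the grasp point, in m); z points along the fingers, y is the line along which they close (so a half turn about z gives the same grasp; the last joint's range is limited). The gripper opens to 88 mm and grips with 3 to 60 N. Pads are 20 mm wide; open, the fingers measure 115 mm over their backs; the gripper's body (75 mm by 178 mm) begins 61 mm behind the grasp point.
Start: joints at [-1.207, 0.411, -0.013, 1.596, 0.006, 1.134, -0.082], TCP at [0.262, 0.568, 0.223] pointing down, gripper open.
Joint ranges: [-2.95, 2.95], [-0.29, 1.99], [-1.47, 1.44], [0.14, 2.54], [-1.03, 4.17], [0.13, 1.85], [-2.86, 2.86]. Speed limits (rad/s): [2.39, 2.39, 3.01, 3.01, 3.14, 3.14, 3.14].

### API

Orientations are given as a unit quaternion [w, x, y, z].
In Python, from bench import bot, camera, calibration, workorder gives the robot as it stands. The module is installed in compiled form; this text tells all that it offers.
- The arm moves only by the shell command python3 -m creep 'ROWS' [FORCE]. ROWS is JSON, a list of rows, each an object of numbers: "fingers": the opening, from -1 (shut) to 1 (fully open); "tx", "ty", "tz": the shift along the tool's x, y, z in cm; "twist": the turn about the tool's z in rad. In form: [{"fingers": .., "tx": .., "ty": .., "tz": .., "twist": ..}, ...]. A call has 1 to 8 rows; each row is the pose to reach, as a shift and turn from the pose commanded when the call began, along the tool's axes at that moment; what a row does not reach only later rows make up. A row lasts 1/10 s, in which the tool goes at most 50 mm and 8.59 degrees, less where a joint would pass 70% of its speed; a pose out of reach is approached as far as the arm can. A call with a gripper value outside its range is refused whole. The fingers move at their own pace and stop on an object; FORCE is the grip in N (left out, the last holds). Time passes only in rows, so rows that repeat a pose let the fingers close. It gives the time, the measured TCP pose, the force, the opening and the grip force at its end, in the units of the state.
- bot.read_state(): the state, without advancing time (a new reading comes with each control period).
- camera(name): name is "scene" or "top" or "wrist"; returns (picture, depth): 384x512x3 uint8, blue, green, red; 384x512 float32, m along the optical axis (not along the pixel's ray), 0 where there is no reading.
- calibration(name): a dict with "mtx" (3x3 intrinsics, pixels), "dist_coeffs" ([k1, k2, p1, p2, k3] as OpenCV has them; the pictures are not rectified), "rvec" (rotation vector, rad) and "tvec" (3), from world to camera coordinates, as OpenCV has them. Camera axes: x right, y down, z forward; pixel columns grow to the right and rows downward; lengths in m; the calibration is good to about 2 mm. A picture is of the moment at which its call begins: read the wrist's pose just before it. calibration takes no time and is no camera call; for the wrist camera it gives the pose at the moment of the call.
- workorder.hand_in(): hands the job in; it is judged then, once.
The state is a dict: "time_s": time; "qpos": joint angles; "joint_vel": joint speeds; "effort": joint torques, N m; "position": TCP position; "ee_rot": TCP orientation; "force": force on the tool from outside, world axes, zero at the start; "torque": the same for the moment, N m; "gripper_width": finger opening in m; "grip_force": force on a finger pad.
Only numpy, scipy, OpenCV 4.12 (cv2) and the standard library are available. Lean on these libraries where they do the work, as an engineer would, in place of code of your own. Each camera call takes 0.05 s, during which the arm holds its last target. There are 200 camera calls.

### The job

On the bakery counter a code reader looks into a small spring-loaded swivel mirror: take the mirror by its orange grip and turn it until the reader's reflected red aiming line falls on the blue ball of the one loaf, and keep it steady there for a good second. Then turn it until the line falls on the green ball of the other loaf, and finish there, still gripping the mirror and holding that angle, because it springs back when let go. Leave the loaves, cup, jar and card terminal where they stand.

Things in the scene. Friction and masses are not known exactly. Their poses are not given: they have to be found in the camera images.
- station: Fixed stand of reader and mirror. Origin: on the counter, under the mirror's vertical pivot. The black reader head (60 x 52 x 52 mm, centre 110 mm up) sits 215 mm from the pivot, 65 degrees from the x axis towards +y, and looks at the pivot; its red line runs level to it, 110 mm up. A round foot of 90 mm diameter lies under the mirror, a flat bar joins it to the reader.
- mirror: Mirror: glass 70 x 60 mm, centre 110 mm up, in a grey frame (78 mm wide, 12 mm thick, top 145 mm up). Origin: on the counter, on its vertical pivot axis; x axis = the way the glass faces, z up. Sprung home it faces the reader; from there it turns clockwise seen from above, up to 1.4 rad. A spring of 0.1 N m per rad, with little friction, brings it home. The orange grip on top turns with it.
- grip (a point): Point on the pivot axis in the orange grip, 178 mm above the counter. The grip is a flat upright plate 12 mm thick (along the glass's facing, x), 44 mm wide (along y), from 145 to 195 mm above the counter, free all round: pinch it from above across its 12 mm.
- aim (a point): Where the red line meets the glass, on the pivot axis, 110 mm above the counter. Its x axis points along the reflected red line, level, away from the mirror (z up): it turns clockwise by twice the mirror's turn, and with the mirror home it points straight back at the reader. It is drawn 200 mm long but reaches on.
- loaf_blue: round loaf, 110 mm across, on a dark round board 130 mm across and 12 mm thick; loose, crust top 70 mm above the counter; a blue ball of 40 mm diameter stands on a thin pin at its centre. Origin: centre of the board's underside.
- mark_blue (a point): Centre of the blue ball (40 mm diameter), 110 mm above the counter.
- loaf_green: round loaf, 110 mm across, on a dark round board 130 mm across and 12 mm thick; loose, crust top 70 mm above the counter; a green ball of 40 mm diameter stands on a thin pin at its centre. Origin: centre of the board's underside.
- mark_green (a point): Centre of the green ball (40 mm diameter), 110 mm above the counter.
- cup: White cup, 76 mm across, 85 mm high, loose; origin: centre of its underside.
- jar: Amber jar, 64 mm across, 85 mm high, loose; origin: centre of its underside.
- terminal: White card terminal lying flat, 150 x 75 x 25 mm, loose; origin: centre of its underside.
Not all that is in view belongs to the job. What is shaped like the loaf_blue but purple is not meant. What is shaped like the loaf_green but yellow is not meant.

How it is judged:
By the outcome, as a careful person would: the job done as asked, in the order asked, and still so for the second after the job is handed in, while the arm keeps its last pose, push and grip.
It also fails if it takes over 37 s, if anything falls off the work surface, if the arm or the gripper's body presses on something with over 40 N, if the wrist force passes 120 N, or if a joint passes its speed limit or range.

## Working session

There is one attempt and no reset: what is moved stays moved. The work goes in short steps, Python scripts to look and compute and a shell command to move; the robot and the scene stay as the last step left them, time stands still between calls to the robot, and variables do not carry over. Pictures are saved under pics/ and viewed, at most 10 in all, crops included, and the job is handed in when it is done.

```bash
mkdir -p pics; cat > h.py <<'E'
import numpy as np, cv2
from bench import bot,camera,calibration,workorder
def ray_at_z(name,uv,z):
    c=calibration(name);K=np.array(c["mtx"],float);d=np.array(c["dist_coeffs"],float)
    R=cv2.Rodrigues(np.array(c["rvec"],float))[0];t=np.array(c["tvec"],float).ravel()
    n=cv2.undistortPoints(np.array([[uv]],float),K,d).ravel()
    o=-R.T@t; v=R.T@np.array([n[0],n[1],1]); s=(z-o[2])/v[2]; return o+s*v
def unproj(name,uv,dep):
    c=calibration(name);R=cv2.Rodrigues(np.array(c["rvec"],float))[0];t=np.array(c["tvec"],float).ravel()
    n=cv2.undistortPoints(np.array([[uv]],float),np.array(c["mtx"],float),np.array(c["dist_coeffs"],float)).ravel()
    return R.T@(np.array([n[0],n[1],1])*dep-t)
def proj(name,P):
    c=calibration(name);return cv2.projectPoints(np.array(P,float).reshape(-1,3),np.array(c["rvec"],float),np.array(c["tvec"],float),np.array(c["mtx"],float),np.array(c["dist_coeffs"],float))[0].reshape(-1,2)
E
python3 - <<'E'
from h import *
s=bot.read_state();print(s)
for n in("top","scene"):
    p,d=camera(n);np.savez(n+"0.npz",p=p,d=d);cv2.imwrite(f"pics/{n}0.png",cv2.resize(p,(800,600),interpolation=cv2.INTER_CUBIC))
    c=calibration(n);R=cv2.Rodrigues(np.array(c["rvec"],float))[0];print(n,-R.T@np.array(c["tvec"]).ravel(),R)
E
```

```text
{'time_s': 0.0, 'qpos': array([-1.20721404,  0.41189676, -0.01277131,  1.59701129,  0.00561751,
        1.13429098, -0.08221834]), 'joint_vel': array([-0.0008627 ,  0.00071928,  0.00112771,  0.00013595, -0.00074789,
       -0.00047074,  0.00171544]), 'effort': array([-1.23676466e-03, -5.87937748e+01,  6.41910285e-01, -2.91079402e+01,
       -5.36114385e-02,  1.78478204e-02,  1.26572781e-04]), 'position': array([0.26136181, 0.56718874, 0.22182413]), 'ee_rot': array([-1.17407989e-04,  2.14184749e-01,  9.76792852e-01, -7.76444970e-04]), 'force': array([0.48348184, 0.39294014, 0.45935193]), 'torque': array([-0.01384746, -0.03299589,  0.02832047]), 'grip_force': 0.0, 'gripper_width': 0.08779198576154247}
top [ 0.35470618 -0.02748703  1.23761232] [[ 1.63297776e-03 -9.99998269e-01 -8.91779024e-04]
 [-9.71692449e-01 -1.37607584e-03 -2.36245404e-01]
 [ 2.36243768e-01  1.25231843e-03 -9.71693014e-01]]
scene [1.15372097 0.14362896 0.64816257] [[-0.27992555  0.95979208  0.02099643]
 [ 0.64289901  0.20365579 -0.7383801 ]
 [-0.71296742 -0.19319287 -0.67405784]]
```

View pics/top0.png

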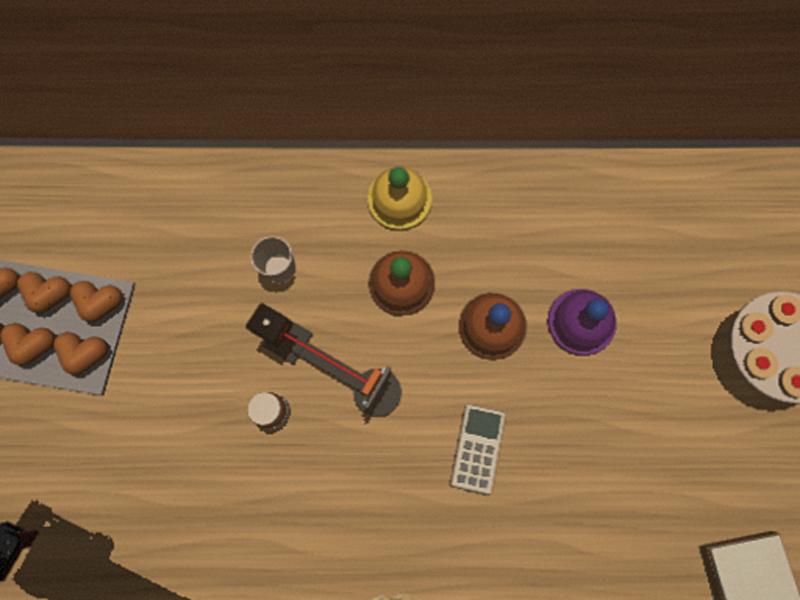

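View pics/scene0.png

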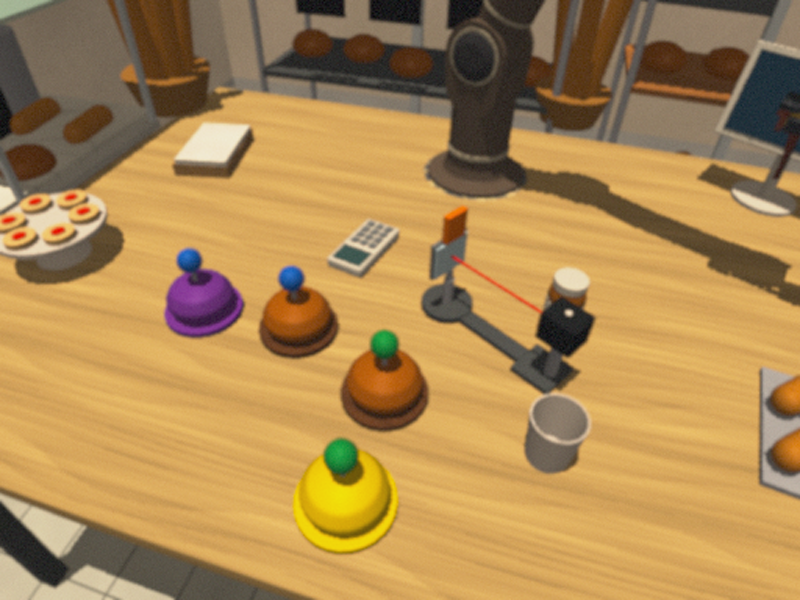

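The top view shows the mirror at about (372,385), the reader at (268,325), the brown loaf's blue ball at (499,315) and the brown loaf's green ball at (401,268). The purple and yellow loaves at (582,320) and (399,195) are decoys. The scene view shows the same layout, with the balls at (291,278) and (384,344) and the grip at (454,224).

```bash
cat > m.py <<'E'
from h import *
def blobs(p,kind,roi):
    h=cv2.cvtColor(p,cv2.COLOR_BGR2HSV);r={'b':((105,120,50),(125,255,255)),'g':((50,120,40),(80,255,255)),'o':((5,200,140),(14,255,255)),'r':((0,150,90),(4,255,255))}[kind]
    m=cv2.inRange(h,*[np.array(x) for x in r]); z=np.zeros_like(m);x0,y0,x1,y1=[int(v*.64) for v in roi];z[y0:y1,x0:x1]=m[y0:y1,x0:x1];return z
E
python3 - <<'E'
from m import *
I={n:np.load(n+"0.npz") for n in("top","scene")}
rois={'blue':('b',(480,295,520,335),(270,260,312,295)),'green':('g',(385,250,420,285),(365,325,405,362)),'grip':('o',(355,360,390,400),(435,205,475,245))}
def tri(a,b):
    P=[];x=[]
    for n,uv in(("top",a),("scene",b)):
        c=calibration(n);P.append(np.hstack([cv2.Rodrigues(np.array(c["rvec"],float))[0],np.array(c["tvec"],float).reshape(3,1)]))
        x.append(cv2.undistortPoints(np.array([[uv]],float),np.array(c["mtx"],float),np.array(c["dist_coeffs"],float)).reshape(2,1))
    X=cv2.triangulatePoints(P[0],P[1],x[0],x[1]).ravel();return X[:3]/X[3]
for k,(kd,r1,r2) in rois.items():
    cs=[]
    for n,r in(("top",r1),("scene",r2)):
        m=blobs(I[n]['p'],kd,r);ys,xs=np.nonzero(m);x,y,w,h=cv2.boundingRect(m);cs.append((x+(w-1)/2,y+(h-1)/2));print(k,n,len(xs),(xs.mean(),ys.mean()),(w,h),ray_at_z(n,cs[-1],.11 if k!='grip' else .195).round(4))
    print(k,'tri',tri(*cs).round(4))
for n,r in(("top",(355,360,390,400)),("scene",(435,205,475,245))):
    m=blobs(I[n]['p'],'o',r);ys,xs=np.nonzero(m);d=I[n]['d']
    X=np.array([unproj(n,(x,y),d[y,x]) for x,y in zip(xs,ys) if d[y,x]>0]);X=X[np.abs(X[:,2]-.17)<.04]
    print(n,'orange pts',len(X),X.min(0).round(3),X.max(0).round(3)); T=X[X[:,2]>.188] if n=='top' else X; print(T.mean(0).round(4),len(T)); q=T[:,:2]-T[:,:2].mean(0);print(np.linalg.svd(q,full_matrices=False)[1:])if 0 else None
    w,v=np.linalg.eigh(np.cov(q.T));print(np.sqrt(w),v[:,1])
for n,r in(("top",(270,310,385,395)),("scene",(445,245,550,320))):
    m=blobs(I[n]['p'],'r',r);ys,xs=np.nonzero(m)
    X=np.array([ray_at_z(n,(x,y),.11) for x,y in zip(xs,ys)])[:,:2];print(n,'red',len(X))
    if len(X)>4:
        c=X.mean(0);w,v=np.linalg.eigh(np.cov(X.T));t=(X-c)@v[:,1];print(c,v[:,1],c+v[:,1]*t.min(),c+v[:,1]*t.max(),np.degrees(np.arctan2(v[1,1],v[0,1])))
a=I["top"]["p"][195:280,150:270];b=I["scene"]["p"][120:215,260:380]
cv2.imwrite("pics/crop.png",np.hstack([cv2.resize(a,(390,276),interpolation=2),cv2.resize(b,(390,309),interpolation=2)[:276]]))
E
```

```text
blue top 102 (np.float64(319.8921568627451), np.float64(199.90196078431373)) (12, 12) [ 0.6    -0.1826  0.11  ]
blue scene 159 (np.float64(185.83018867924528), np.float64(177.70440251572327)) (14, 15) [ 0.6007 -0.1843  0.11  ]
blue tri [ 0.6004 -0.1834  0.1099]
green top 72 (np.float64(256.34722222222223), np.float64(169.95833333333334)) (12, 11) [ 0.6877 -0.0077  0.11  ]
green scene 221 (np.float64(245.58823529411765), np.float64(219.93665158371041)) (16, 17) [ 0.6857 -0.0083  0.11  ]
green tri [ 0.6872 -0.0078  0.1117]
grip top 0 (np.float64(nan), np.float64(nan)) (0, 0) [1.1638 0.7217 0.195 ]
grip scene 50 (np.float64(290.64), np.float64(138.12)) (15, 19) [0.5009 0.0414 0.195 ]
grip tri [0.942  0.2852 0.6013]<stdin>:13: RuntimeWarning: Mean of empty slice.
  ret = ret.dtype.type(ret / rcount)
Traceback (most recent call last):
IndexError: too many indices for array: array is 1-dimensional, but 2 were indexed
```

```bash
sed -i 's/(5,200,140),(14/(5,170,80),(16/; s/(0,150,90),(4,/(0,150,70),(4,/' m.py
python3 - <<'E'
from m import *
I={n:np.load(n+"0.npz") for n in("top","scene")}
a=I["top"]["p"][195:280,150:270];b=I["scene"]["p"][120:215,260:380]
cv2.imwrite("pics/crop.png",np.hstack([cv2.resize(a,(390,276),interpolation=2),cv2.resize(b,(390,309),interpolation=2)[:276]]))
for n,r in(("top",(355,360,390,400)),("scene",(435,205,475,245))):
    m=blobs(I[n]['p'],'o',r);ys,xs=np.nonzero(m);d=I[n]['d']
    X=np.array([unproj(n,(x,y),d[y,x]) for x,y in zip(xs,ys) if d[y,x]>0]).reshape(-1,3);X=X[np.abs(X[:,2]-.17)<.04]
    print(n,'orange',len(xs),len(X),X.min(0).round(3),X.max(0).round(3))
    for T in (X,X[X[:,2]>.189]):
        if len(T)<4: continue
        q=T[:,:2]-T[:,:2].mean(0);w,v=np.linalg.eigh(np.cov(q.T));print(T.mean(0).round(4),len(T),np.sqrt(w),v[:,1],np.degrees(np.arctan2(*v[::-1,1])))
for n,r in(("top",(270,310,385,395)),("scene",(445,245,550,320))):
    m=blobs(I[n]['p'],'r',r);ys,xs=np.nonzero(m)
    X=np.array([ray_at_z(n,(x,y),.11) for x,y in zip(xs,ys)]).reshape(-1,3)[:,:2];print(n,'red',len(X))
    if len(X)>4:
        c=X.mean(0);w,v=np.linalg.eigh(np.cov(X.T));t=(X-c)@v[:,1];print(c,np.sqrt(w),c+v[:,1]*t.min(),c+v[:,1]*t.max(),np.degrees(np.arctan2(v[1,1],v[0,1])))
E
```

```text
top orange 92 89 [0.45  0.024 0.17 ] [0.49  0.051 0.199]
[0.4694 0.0377 0.1927] 89 [0.0033724  0.01235144] [-0.86874206  0.49526482] 150.31278563028542
[0.4696 0.0384 0.1948] 76 [0.00314612 0.01235099] [-0.87629243  0.48177959] 151.1983055655976
scene orange 273 265 [0.452 0.022 0.147] [0.494 0.05  0.196]
[0.4776 0.0364 0.1762] 265 [0.00291447 0.01348932] [-0.84144539  0.54034216] 147.2930659513016
[0.4746 0.0358 0.1932] 75 [0.00356746 0.01304958] [-0.86468419  0.50231589] 149.84666333149593
top red 115
[0.52198075 0.1254681 ] [0.00151843 0.04874023] [0.48033186 0.05412612] [0.56277685 0.19534928] 59.72394852506683
scene red 13
[0.477671   0.04675519] [0.0020806  0.00511909] [0.4733556  0.03990046] [0.48207802 0.05375543] 57.80744760607534
```

View pics/crop.png

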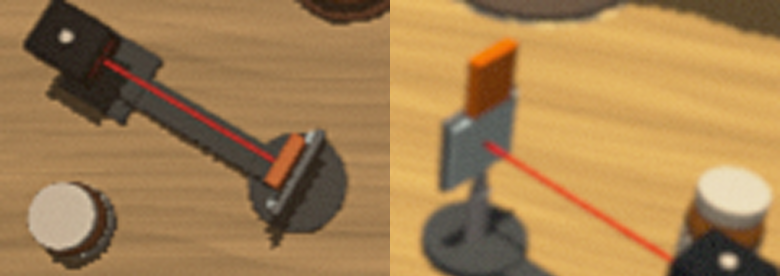

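The crop shows the grip's orange top around (285,160), with the red line ending at it, and the second view agrees. My measurements are:
- **Pivot:** about (0.471, 0.0375), with the mirror facing 60° at home.
- **Blue ball:** a mirror turn of about 60°, so the mirror faces 0°.
- **Green ball:** a mirror turn of about 36°, so the mirror faces 24°.

The ball heights come out at 0.110 and 0.112 m, which matches the given 110 mm.

```bash
python3 -m creep '[{"fingers":1,"tx":-41.2,"ty":-39.3,"tz":0,"twist":0},{"fingers":1,"tx":-41.2,"ty":-39.3,"tz":0,"twist":0},{"fingers":1,"tx":-41.2,"ty":-39.3,"tz":0,"twist":0},{"fingers":1,"tx":-41.2,"ty":-39.3,"tz":0,"twist":0},{"fingers":1,"tx":-41.2,"ty":-39.3,"tz":0,"twist":0},{"fingers":1,"tx":-41.2,"ty":-39.3,"tz":0,"twist":0},{"fingers":1,"tx":-41.2,"ty":-39.3,"tz":0,"twist":0},{"fingers":1,"tx":-41.2,"ty":-39.3,"tz":0,"twist":0}]'
cat > where.py <<'E'
from h import *
import sys
from scipy.spatial.transform import Rotation as Ro
s=bot.read_state();q=s['ee_rot'];R=Ro.from_quat(np.r_[q[1:],q[0]]).as_matrix()
T=np.array([float(sys.argv[1]),float(sys.argv[2]),float(sys.argv[3])])
yaw=np.degrees(np.arctan2(R[1,1],R[0,1]));print('t',s['time_s'],'pos',s['position'].round(4),'yaw_y',yaw.round(2),'tilt',R[:,2].round(3),'F',s['force'].round(2),'M',s['torque'].round(3),'w',s['gripper_width'],s['grip_force'],'q7',s['qpos'].round(2))
print('shift cm',(R.T@(T-s['position'])*100).round(2),'twist',np.radians(yaw-float(sys.argv[4])).round(3))
E
python3 where.py .471 .0375 .222 59.9
```

```text
time_s: 0.9
position: [0.4091, 0.1937, 0.2227]
ee_rot: [0.0, 0.214, 0.977, 0.0]
force: [1.9, 0.3, 0.4]
gripper_width: 0.0878
grip_force: 0.0
t 0.9 pos [0.4091 0.1937 0.2227] yaw_y 65.27 tilt [ 0.  0. -1.] F [1.93 0.33 0.42] M [ 0.034 -0.08   0.007] w 0.08784139565916936 0.0 q7 [-0.72  0.11  0.18  2.   -0.02  1.03  0.62]
shift cm [-12.16 -11.6    0.06] twist 0.094
```

```bash
python3 -m creep '[{"fingers":1,"tx":-12.2,"ty":-11.6,"tz":0,"twist":0.094},{"fingers":1,"tx":-12.2,"ty":-11.6,"tz":0,"twist":0.094},{"fingers":1,"tx":-12.2,"ty":-11.6,"tz":0,"twist":0.094},{"fingers":1,"tx":-12.2,"ty":-11.6,"tz":0,"twist":0.094},{"fingers":1,"tx":-12.2,"ty":-11.6,"tz":0,"twist":0.094},{"fingers":1,"tx":-12.2,"ty":-11.6,"tz":0,"twist":0.094}]'
python3 where.py .471 .0375 .159 59.9
python3 - <<'E'
from m import *
p,d=camera("wrist");print(proj("wrist",[[.471,.0375,.195],[.471,.0375,.11]]),p.shape)
np.savez("w0.npz",p=p,d=d);cv2.imwrite("pics/w0.png",p)
h=cv2.cvtColor(p,cv2.COLOR_BGR2HSV);m=cv2.inRange(h,(5,170,80),(16,255,255));n,l,st,c=cv2.connectedComponentsWithStats(m)
for i in range(1,n):
    if st[i,4]>100:
        ys,xs=np.nonzero(l==i);k=slice(None,None,5);X=np.array([unproj("wrist",(x,y),d[y,x]) for x,y in zip(xs[k],ys[k]) if d[y,x]>0])
        print(st[i],c[i]); 
        if len(X):
            T=X[np.abs(X[:,2]-.195)<.006];print(len(X),len(T))
            if len(T)>5: (cc,sz,an)=cv2.minAreaRect((T[:,:2]*1000).astype(np.float32));print('top rect mm',cc,sz,an,T.mean(0))
E
```

```text
time_s: 1.5
position: [0.4708, 0.0398, 0.2224]
ee_rot: [-0.0, 0.26, 0.966, 0.0]
force: [1.0, 0.0, 1.7]
gripper_width: 0.0881
grip_force: 0.0
t 1.5 pos [0.4708 0.0398 0.2224] yaw_y 59.85 tilt [-0.001  0.    -1.   ] F [0.98 0.02 1.75] M [-0.014 -0.033  0.038] w 0.08813564910717016 0.0 q7 [-0.49  0.15  0.34  1.97 -0.06  1.03  0.92]
shift cm [-0.14 -0.19  6.34] twist -0.001
[[251.80450048 221.50669554]
 [252.91892875 188.96308529]] (384, 512, 3)
[360  36  31  58 507] [369.70808679  69.36094675]
102 0
[246 177  16  69 987] [253.58966565 211.72137791]
198 163
top rect mm (469.8582763671875, 39.08313751220703) (10.810341835021973, 43.75066375732422) 60.141258239746094 [0.46891597 0.04019625 0.19504621]
[270 274  62  15 653] [300.86983155 282.41807044]
130 0
[149 317  60  27 987] [179.45997974 327.49746707]
198 0
[269 317  33  20 408] [286.62009804 324.43137255]
82 0
[305 317  26  15 240] [317.7        322.25416667]
48 0
```

View pics/w0.png

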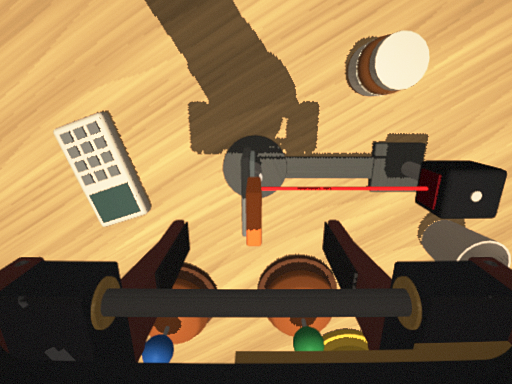

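The wrist view shows the grip between the fingers at about (254,212). Its top rectangle measures 10.8 x 43.8 mm at 60°, centred at (0.470, 0.039), which agrees with the earlier estimate. I'll go down and close on it.

```bash
python3 -m creep '[{"fingers":1,"tx":0,"ty":-0.1,"tz":3,"twist":0},{"fingers":1,"tx":0,"ty":-0.1,"tz":6,"twist":0},{"fingers":1,"tx":0,"ty":-0.1,"tz":6.2,"twist":0},{"fingers":-1,"tx":0,"ty":-0.1,"tz":6.2,"twist":0},{"fingers":-1,"tx":0,"ty":-0.1,"tz":6.2,"twist":0},{"fingers":-1,"tx":0,"ty":-0.1,"tz":6.2,"twist":0},{"fingers":-1,"tx":0,"ty":-0.1,"tz":6.2,"twist":0},{"fingers":-1,"tx":0,"ty":-0.1,"tz":6.2,"twist":0}]' 25
python3 where.py .4703 .0385 .159 0
```

```text
time_s: 2.35
position: [0.471, 0.0386, 0.1613]
ee_rot: [0.0, 0.26, 0.966, 0.0]
force: [1.3, 0.0, 0.3]
gripper_width: 0.0512
grip_force: 0.0
t 2.35 pos [0.471  0.0386 0.1613] yaw_y 59.88 tilt [ 0.001  0.    -1.   ] F [1.28 0.05 0.35] M [0.014 0.033 0.011] w 0.051161645788806116 0.0 q7 [-0.47  0.22  0.34  2.05 -0.09  0.89  0.96]
shift cm [ 0.06 -0.05  0.23] twist 1.045
```

```bash
python3 -m creep '[{"fingers":-1,"tx":0,"ty":0,"tz":0.2,"twist":0},{"fingers":-1,"tx":0,"ty":0,"tz":0.2,"twist":0},{"fingers":-1,"tx":0,"ty":0,"tz":0.2,"twist":0},{"fingers":-1,"tx":0,"ty":0,"tz":0.2,"twist":0},{"fingers":-1,"tx":0,"ty":0,"tz":0.2,"twist":0},{"fingers":-1,"tx":0,"ty":0,"tz":0.2,"twist":0},{"fingers":-1,"tx":0,"ty":0,"tz":0.2,"twist":0},{"fingers":-1,"tx":0,"ty":0,"tz":0.2,"twist":0}]' 25
python3 where.py .4703 .0385 .159 0
```

```text
time_s: 3.15
position: [0.4704, 0.0381, 0.1586]
ee_rot: [-0.0, 0.26, 0.966, -0.0]
force: [-1.8, -2.8, 1.7]
gripper_width: 0.0123
grip_force: 25.0
t 3.15 pos [0.4704 0.0381 0.1586] yaw_y 59.85 tilt [-0.001 -0.    -1.   ] F [-1.81 -2.76  1.7 ] M [-0.484  0.284 -0.059] w 0.01230477032955312 25.000254213809967 q7 [-0.47  0.23  0.33  2.05 -0.1   0.88  0.96]
shift cm [ 0.03  0.03 -0.04] twist 1.045
```

```bash
python3 -m creep '[{"fingers":-1,"tx":0,"ty":0,"tz":0,"twist":0.14},{"fingers":-1,"tx":0,"ty":0,"tz":0,"twist":0.28},{"fingers":-1,"tx":0,"ty":0,"tz":0,"twist":0.42},{"fingers":-1,"tx":0,"ty":0,"tz":0,"twist":0.56},{"fingers":-1,"tx":0,"ty":0,"tz":0,"twist":0.7},{"fingers":-1,"tx":0,"ty":0,"tz":0,"twist":0.84},{"fingers":-1,"tx":0,"ty":0,"tz":0,"twist":0.98},{"fingers":-1,"tx":0,"ty":0,"tz":0,"twist":1.04}]' 25
python3 -m creep '[{"fingers":-1,"tx":0,"ty":0,"tz":0,"twist":0},{"fingers":-1,"tx":0,"ty":0,"tz":0,"twist":0},{"fingers":-1,"tx":0,"ty":0,"tz":0,"twist":0}]' 25 >/dev/null
python3 where.py .4703 .0385 .159 0
cat > look.py <<'E'
from m import *
import sys
B=np.array([.6003,-.1834]);G=np.array([.687,-.008])
V=[]
for n in("top","scene","wrist"):
    p,d=camera(n);cv2.imwrite(f"pics/raw_{n}_{sys.argv[1]}.png",p)
    cs=proj(n,[[.4705,.038,.11],[*B,.11],[*G,.11]]);print(n,cs.round(1).tolist())
    h=cv2.cvtColor(p,cv2.COLOR_BGR2HSV);m=cv2.inRange(h,(0,150,70),(4,255,255))|cv2.inRange(h,(176,150,70),(180,255,255))
    ys,xs=np.nonzero(m);X=np.array([ray_at_z(n,(x,y),.11) for x,y in zip(xs,ys)]).reshape(-1,3)[:,:2]
    r=X-[.4705,.038];R=np.hypot(*r.T);a=np.degrees(np.arctan2(r[:,1],r[:,0]));k=(R>.06)&(R<.21)&(a<30)&(a>-100)
    if k.sum()>4:
        Y=X[k];c=Y.mean(0);w,v=np.linalg.eigh(np.cov(Y.T));u=v[:,1]*np.sign(v[:,1]@(c-[.4705,.038]))
        print(n,'n',k.sum(),'angle',np.degrees(np.arctan2(u[1],u[0])).round(2),'median a',np.median(a[k]).round(2),'spread',np.sqrt(w).round(4))
        for nm,T in(('blue',B),('green',G)):
            e=T-c;print('  miss',nm,(1000*(u[0]*e[1]-u[1]*e[0])).round(1),'mm (+: target ccw of line)')
    q=cs[:3]; x0,y0=np.clip(q.min(0)-25,0,None).astype(int);x1,y1=(q.max(0)+25).astype(int);c=p[y0:y1,x0:x1]
    if c.size and n!="wrist":V.append(cv2.resize(c,(390,int(390*c.shape[0]/c.shape[1])),interpolation=2))
H=max(v.shape[0] for v in V);cv2.imwrite(f"pics/look{sys.argv[1]}.png",np.hstack([cv2.copyMakeBorder(v,0,H-v.shape[0],0,0,0) for v in V])[:600])
E
python3 look.py 1
```

```text
time_s: 3.95
position: [0.471, 0.0384, 0.1586]
ee_rot: [0.0, 0.707, 0.707, 0.0]
force: [1.0, -2.7, -0.9]
gripper_width: 0.012
grip_force: 25.0
t 4.25 pos [0.471  0.0384 0.1586] yaw_y 0.38 tilt [ 0.001 -0.    -1.   ] F [ 2.65 -2.97 -2.13] M [-0.394 -0.335  0.106] w 0.012033137728034802 25.001925230026245 q7 [-0.62  0.24  0.51  2.06 -0.15  0.88 -0.02]
shift cm [ 0.01 -0.07 -0.04] twist 0.007
top [[239.1, 247.4], [319.8, 200.4], [256.6, 170.2]]
top n 57 angle -59.11 median a -58.7 spread [0.001  0.0416]
  miss blue -3.1 mm (+: target ccw of line)
  miss green 161.3 mm (+: target ccw of line)
scene [[289.4, 163.2], [185.9, 178.0], [245.4, 220.5]]
scene n 27 angle -59.22 median a -58.95 spread [0.0025 0.0147]
  miss blue -2.7 mm (+: target ccw of line)
  miss green 161.6 mm (+: target ccw of line)
wrist [[255.3, 209.7], [373.5, 400.0], [495.9, 258.3]]
```

View pics/look1.png

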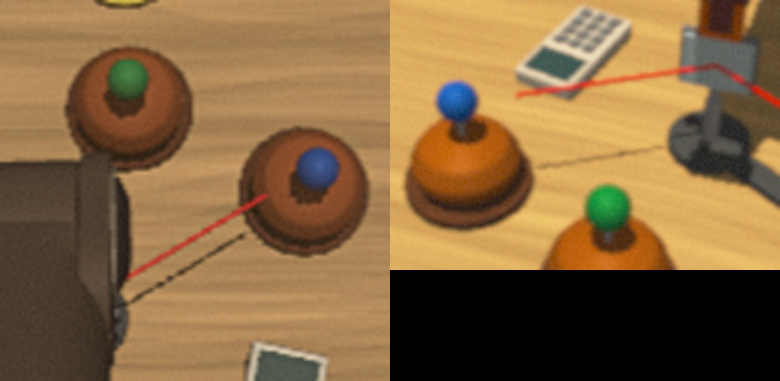

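In both views the line points at the blue ball, passing about 3 mm counter-clockwise of its centre. I'll trim by +0.006 rad and hold for about 1.7 s.

```bash
python3 -m creep '[{"fingers":-1,"tx":0,"ty":0,"tz":0,"twist":0.006},{"fingers":-1,"tx":0,"ty":0,"tz":0,"twist":0.006},{"fingers":-1,"tx":0,"ty":0,"tz":0,"twist":0.006},{"fingers":-1,"tx":0,"ty":0,"tz":0,"twist":0.006},{"fingers":-1,"tx":0,"ty":0,"tz":0,"twist":0.006},{"fingers":-1,"tx":0,"ty":0,"tz":0,"twist":0.006},{"fingers":-1,"tx":0,"ty":0,"tz":0,"twist":0.006},{"fingers":-1,"tx":0,"ty":0,"tz":0,"twist":0.006}]' 25 >/dev/null
python3 look.py 2
python3 -m creep '[{"fingers":-1,"tx":0,"ty":0,"tz":0,"twist":0},{"fingers":-1,"tx":0,"ty":0,"tz":0,"twist":0},{"fingers":-1,"tx":0,"ty":0,"tz":0,"twist":0},{"fingers":-1,"tx":0,"ty":0,"tz":0,"twist":0},{"fingers":-1,"tx":0,"ty":0,"tz":0,"twist":0},{"fingers":-1,"tx":0,"ty":0,"tz":0,"twist":0},{"fingers":-1,"tx":0,"ty":0,"tz":0,"twist":0},{"fingers":-1,"tx":0,"ty":0,"tz":0,"twist":0}]' 25 >/dev/null
python3 where.py .4703 .0385 .159 24
```

```text
top [[239.1, 247.4], [319.8, 200.4], [256.6, 170.2]]
top n 55 angle -59.88 median a -59.57 spread [0.001  0.0417]
  miss blue 0.5 mm (+: target ccw of line)
  miss green 163.5 mm (+: target ccw of line)
scene [[289.4, 163.2], [185.9, 178.0], [245.4, 220.5]]
scene n 32 angle -61.18 median a -59.75 spread [0.0021 0.0159]
  miss blue 3.2 mm (+: target ccw of line)
  miss green 163.7 mm (+: target ccw of line)
wrist [[255.3, 209.7], [374.9, 399.4], [496.6, 256.9]]
t 6.15 pos [0.471  0.0384 0.1587] yaw_y -0.05 tilt [ 0.001 -0.    -1.   ] F [ 4.64 -1.97 -4.89] M [-0.507 -0.862  0.087] w 0.012026679545757401 25.001331567764282 q7 [-0.62  0.24  0.52  2.06 -0.15  0.88 -0.02]
shift cm [ 0.01 -0.07 -0.03] twist -0.42
```

The line is now within about 1–3 mm of the blue ball's centre and was held for over 1.5 s. Next I turn to green, 23.9° counter-clockwise.

```bash
python3 -m creep '[{"fingers":-1,"tx":0,"ty":0,"tz":0,"twist":-0.13},{"fingers":-1,"tx":0,"ty":0,"tz":0,"twist":-0.26},{"fingers":-1,"tx":0,"ty":0,"tz":0,"twist":-0.38},{"fingers":-1,"tx":0,"ty":0,"tz":0,"twist":-0.417},{"fingers":-1,"tx":0,"ty":0,"tz":0,"twist":-0.417},{"fingers":-1,"tx":0,"ty":0,"tz":0,"twist":-0.417},{"fingers":-1,"tx":0,"ty":0,"tz":0,"twist":-0.417},{"fingers":-1,"tx":0,"ty":0,"tz":0,"twist":-0.417}]' 25 >/dev/null
python3 look.py 3; python3 where.py .4703 .0385 .159 24
```

```text
top [[239.1, 247.4], [319.8, 200.4], [256.6, 170.2]]
top n 40 angle -12.07 median a -12.32 spread [0.0016 0.0183]
  miss blue -188.6 mm (+: target ccw of line)
  miss green 1.0 mm (+: target ccw of line)
scene [[289.4, 163.2], [185.9, 178.0], [245.4, 220.5]]
scene n 10 angle -11.68 median a -11.72 spread [0.0009 0.0081]
  miss blue -190.4 mm (+: target ccw of line)
  miss green -1.1 mm (+: target ccw of line)
wrist [[255.2, 209.6], [281.5, 421.5], [437.5, 332.1]]
wrist n 157 angle -12.28 median a -12.14 spread [0.0011 0.0584]
  miss blue -189.0 mm (+: target ccw of line)
  miss green 0.8 mm (+: target ccw of line)
t 7.1 pos [0.4707 0.0384 0.1586] yaw_y 23.82 tilt [ 0. -0. -1.] F [ 2.17 -3.14 -4.95] M [-0.611 -0.712  0.048] w 0.011652904603717283 25.00013440847397 q7 [-0.56  0.23  0.44  2.05 -0.13  0.88  0.37]
shift cm [ 0.02 -0.03 -0.04] twist -0.003
```

View pics/look3.png

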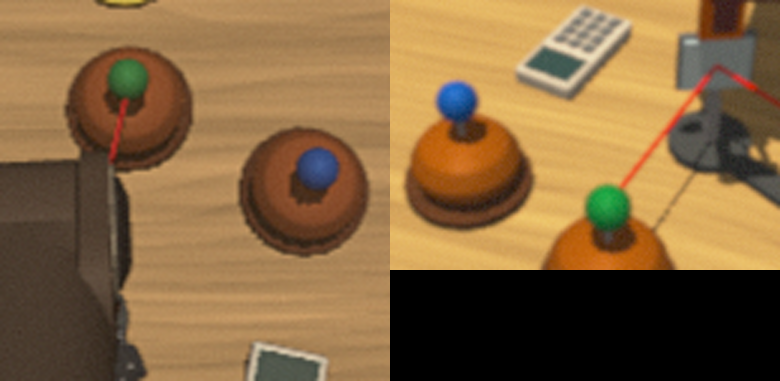

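The line ends on the green ball in both views, about 1 mm off centre. The loaves haven't moved. I'll hold this a little longer and hand in.

```bash
python3 -m creep '[{"fingers":-1,"tx":0,"ty":0,"tz":0,"twist":0},{"fingers":-1,"tx":0,"ty":0,"tz":0,"twist":0},{"fingers":-1,"tx":0,"ty":0,"tz":0,"twist":0},{"fingers":-1,"tx":0,"ty":0,"tz":0,"twist":0},{"fingers":-1,"tx":0,"ty":0,"tz":0,"twist":0},{"fingers":-1,"tx":0,"ty":0,"tz":0,"twist":0},{"fingers":-1,"tx":0,"ty":0,"tz":0,"twist":0},{"fingers":-1,"tx":0,"ty":0,"tz":0,"twist":0}]' 25
python3 -c "from bench import workorder;print(workorder.hand_in())"
```

```text
time_s: 7.9
position: [0.4707, 0.0384, 0.1586]
ee_rot: [0.0, 0.546, 0.838, -0.0]
force: [3.2, -3.4, -4.3]
gripper_width: 0.0114
grip_force: 25.0
the job is handed in; nothing more can be done
None
```

The line was held on the blue ball for over 1.5 s, then turned to the green ball about 1 mm off centre, and the job was handed in at 7.9 s with the mirror still gripped at that angle.

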